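# Load the long punch and lift the tool caddy

## Task

Take the longest punch, the plain straight one, out of the wooden block and slide it all the way down into the empty tube of the metal tool caddy while the caddy stands on the bench, and let go of it. Then take the caddy by its bar handle, lift it straight up about 10 cm clear of the bench and keep it steady and level: finish there, still holding it in the air by the handle. Do not tip the caddy over on the way, and leave everything else where it stands.

Things in the scene. Friction and masses are not known exactly. Their poses are not given: they have to be found in the camera images.
- caddy: Loose grey metal tool caddy, a tray 236 mm long (own x), 84 mm wide (own y), rim 30 mm high, about 0.56 kg. Origin: centre of its underside; z up. Along its centre line: at x = -85 mm a tube with a long punch fixed in it (top 158 mm above the underside), thin handle posts at x = -53 and +53 mm, the empty tube at x = +85 mm. Small fixed sockets, up to 40 mm high, fill the tray between.
- handle: The caddy's black rubber bar handle, 100 mm long along the caddy's x, 18 mm wide (y), 22 mm high, free of anything beneath for 80 mm and on both sides. Origin: the bar's centre, 141 mm above the caddy's underside; same axes as the caddy. With the second punch loaded the caddy balances about its middle.
- tube_mouth (a point): Centre of the mouth of the caddy's empty tube (a 34 mm square dark steel socket with a round 16 mm bore and a 3 mm chamfer), 70 mm above the caddy's underside.
- tube_bottom (a point): Centre of the floor of that bore, 62 mm below the mouth; axes as the caddy's.
- punch_center (a point): The long straight punch: a plain steel rod 14 mm in diameter and 150 mm long, 0.17 kg, the tallest of the three standing in the wooden block. This point is its centre half-way up; its z axis runs along it, upward. Fully home in the tube its top is 158 mm above the caddy's underside.
- punch_tip (a point): Centre of the long punch's lower end (tapered to 8 mm across over the last 5 mm), 75 mm below its centre.
- block: Fixed wooden punch block, 75 mm (x) by 190 mm (its own y) by 60 mm high, with three 17 mm round holes 48 mm deep along its y at -62, 0 and +62 mm; the punches stand in them in any order, their feet 12 mm above the bench. Origin: centre of its underside.
- short_center (a point): Short straight steel punch in the block, 14 mm in diameter, 100 mm long; its centre. Stays where it is.
- headed_center (a point): Steel punch in the block with a wide head (26 mm), 110 mm long; its centre. Stays where it is.
- jar: Bystander: amber glass jar, 60 mm wide, 75 mm high. Origin: centre of the underside.
- bearing: Bystander: steel ring 52 mm across, 16 mm high, lying flat. Origin: centre of the underside.
- spray: Bystander: spray can 66 mm wide, 170 mm high. Origin: centre of the underside.
- wrench: Bystander: steel wrench lying on the bench. Origin: its underside.
- driver: Bystander: screwdriver lying on the bench. Origin: its underside.
- cup: Bystander: open steel cup 76 mm wide, 90 mm high. Origin: centre of the underside.

How it is judged:
By the outcome, as a careful person would: the job done as asked, in the order asked, and still so for the second after the job is handed in, while the arm keeps its last pose, push and grip.
It also fails if it takes over 67 s, if anything falls off the work surface, if the arm or the gripper's body presses on something with over 40 N, if the wrist force passes 120 N, or if a joint passes its speed limit or range.

## Robot

A 7-joint arm with a two-finger parallel gripper is mounted at the origin on the work surface. World frame = base frame: x ahead of the robot, y to its left, z up, the work surface at z = 0. Lengths are in m, angles in rad, forces in N, time in s.
With the tool pointing down it reaches from about 0.425 to 0.925 m from the base axis. Payload 6.8 kg.
Tool frame: the origin (TCP) lies on the centre line of the jaws, within the pads' length; the fingertips stand 14 mm ahead of it and the grasp point (between the pads) lies 5 mm behind it (bot.finger_overhang is the distance from the TCP to the fingertips, in m); z points along the fingers, y is the line along which they close (so a half turn about z gives the same grasp; the last joint's range is limited). The gripper opens to 85 mm and grips with 20 to 120 N. Pads are 22 mm wide; open, the fingers measure 114 mm over their backs; the gripper's body (76 mm by 85 mm) begins 54 mm behind the grasp point. The pads swing forward as they close: fully open they stand 13 mm farther back than shut.
Start: joints at [-1.236, 0.477, 0.022, 1.555, -0.011, 1.109, -0.083], TCP at [0.289, 0.61, 0.245] pointing down, gripper open.
Joint ranges: [-2.96, 2.96], [-0.34, 2.1], [-1.41, 1.46], [0.24, 2.44], [-1.37, 4.51], [0.17, 1.92], [-2.96, 2.96]. Speed limits (rad/s): [2.39, 2.39, 3.14, 3.14, 3.14, 3.14, 3.14].

## Interface

Orientations are given as a unit quaternion [w, x, y, z].
In Python, from station import bot gives the robot as it stands.
- The arm moves only by the shell command python3 -m inch 'ROWS' [OPENING] [FORCE]. ROWS is JSON, a list of rows, each a list of 4 numbers: the shift along the tool's x, y, z in m, then the turn about the tool's z in degrees. A call has 1 to 12 rows; each row shifts and turns the commanded pose from where the row before left it, along the tool's axes as they then stand; what a row does not reach is not made up. A row lasts 1/10 s, in which the tool goes at most 50 mm and 8.59 degrees, less where a joint would pass 70% of its speed; a pose out of reach is approached as far as the arm can. A call is refused whole if a number of a shift passes 0.05 or a number of a turn 8.59, either way. A call with a gripper value outside its range is refused whole. OPENING is the finger opening in m, from 0 to 0.0854, set as the call begins (- or left out, the last holds). The fingers move at their own pace and stop on an object; FORCE is the grip in N (left out, the last holds). Time passes only in rows, so rows that do not move let the fingers close. It gives the time, the measured TCP pose, the force, the opening and the grip force at its end, in the units of the state.
- bot.get_obs(): the state, without advancing time (a new reading comes with each control period).
- bot.read_camera(name): name is "scene" or "side" or "wrist"; returns a dict with "color" (420x560x3 uint8, red, green, blue), "mtx" (3x3 intrinsics, pixels), "dist_coeffs" ([k1, k2, p1, p2, k3] as OpenCV has them; the pictures are not rectified), "world_from_camera" (4x4, takes a point from camera to world coordinates); the wrist camera has in their place "hand_eye" (4x4, takes a point from camera to tool coordinates, whose origin is the TCP and whose axes are the flange's). Camera axes: x right, y up, looking along -z (the intrinsics and any distortion apply to the point x, -y, -z); pixel columns grow to the right and rows downward; lengths in m; the calibration is good to about 2 mm. A picture is of the moment at which its call begins: read the wrist's pose just before it. There is no depth.
- bot.hand_in(): hands the job in; it is judged then, once.
The state is a dict: "t": time; "q": joint angles; "joint_vel": joint speeds; "joint_torque": joint torques, N m; "eef_pos": TCP position; "tool_rot": TCP orientation; "contact_force": force on the tool from outside, world axes, zero at the start; "torque": the same for the moment, N m; "gripper_width": opening from 0.0 (shut) to 1.0 (fully open); "grasp_force": force on a finger pad.
Only numpy, scipy, OpenCV 4.12 (cv2) and the standard library are available. Lean on these libraries where they do the work, as an engineer would, in place of code of your own. Each camera call takes 0.05 s, during which the arm holds its last target. There are 200 camera calls.

## Working session

There is one attempt and no reset: what is moved stays moved. The work goes in short steps, Python scripts to look and compute and a shell command to move; the robot and the scene stay as the last step left them, time stands still between calls to the robot, and variables do not carry over. Pictures are saved under pics/ and viewed, at most 10 in all, crops included, and the job is handed in when it is done.

```bash
mkdir -p pics; python3 - <<'E'
from station import bot
import cv2,pickle
o=bot.get_obs();print(o)
d={}
for n in("scene","side"):
    c=bot.read_camera(n);d[n]=c
    cv2.imwrite(f"pics/{n}0.png",cv2.resize(c["color"][:,:,::-1],(784,588),interpolation=cv2.INTER_CUBIC))
    print(n,c["mtx"],c["dist_coeffs"],c["world_from_camera"])
pickle.dump(d,open("cams.pkl","wb"))
E
```

```text
{'t': 0.0, 'q': array([-1.23609169,  0.47779406,  0.02234555,  1.55640604, -0.01150107,
        1.109305  , -0.08309578]), 'joint_vel': array([-5.87728197e-05, -1.04628793e-03, -5.75595860e-04, -6.09880907e-05,
       -9.79296963e-04, -6.82309424e-04,  7.41349418e-04]), 'joint_torque': array([-1.73532113e-03, -5.96448684e+01,  1.60688739e+00, -2.81205028e+01,
        1.24119947e-02,  9.28327034e-03, -1.44752698e-05]), 'eef_pos': array([0.28900019, 0.60940023, 0.24434903]), 'tool_rot': array([-1.30132479e-04,  2.19587765e-01,  9.75592342e-01, -8.82559265e-04]), 'contact_force': array([0.50598885, 0.26906362, 0.03020871]), 'torque': array([-0.00344823, -0.00495646, -0.02766885]), 'grasp_force': 0.0, 'gripper_width': 1.0018345301183407}
scene [[451.39323691   0.         285.28900014]
 [  0.         451.39323691 200.21874727]
 [  0.           0.           1.        ]] [-0.08985022  0.          0.          0.          0.        ] [[ 0.73127247 -0.43752708  0.52326918  1.16511507]
 [ 0.68194268  0.45328358 -0.57401061 -0.65139451]
 [ 0.01395586  0.77659774  0.62984219  0.83102399]
 [ 0.          0.          0.          1.        ]]
side [[424.36980166   0.         286.19090682]
 [  0.         424.36980166 205.99971399]
 [  0.           0.           1.        ]] [-0.10877504  0.          0.          0.          0.        ] [[ 0.98791831  0.11509671 -0.10377943  0.46552424]
 [-0.15417423  0.66190017 -0.73356559 -0.79521966]
 [-0.01573936  0.74070299  0.67164824  0.82580192]
 [ 0.          0.          0.          1.        ]]
```

View pics/scene0.png

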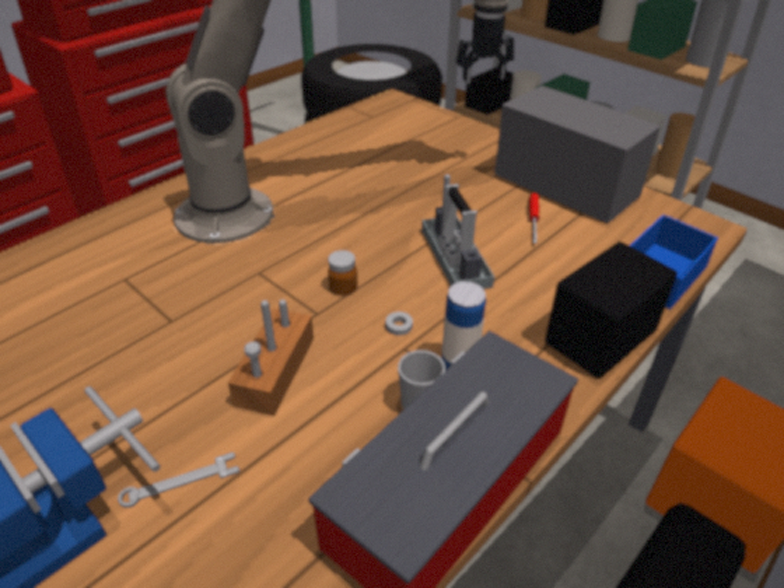

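View pics/side0.png

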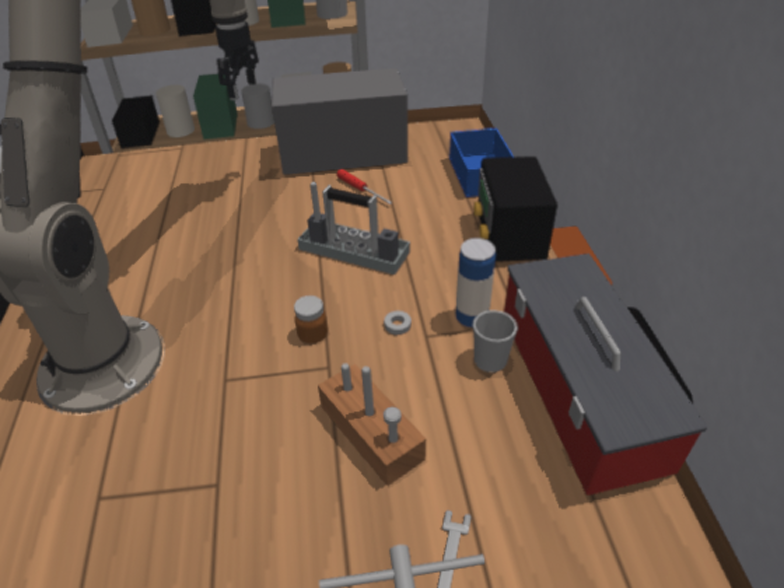

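The middle punch is the tallest, with its top at scene (266,301) and side (367,369). The empty tube is at scene (471,259) and side (388,236). The handle bar ends are at side (330,192) and (372,201).

```bash
cat > h.py <<'E'
import numpy as np,cv2,pickle
def ray(c,uv,T):
    p=cv2.undistortPoints(np.array([[uv]],float),c["mtx"],np.array(c["dist_coeffs"]))[0,0]
    d=T[:3,:3]@np.array([p[0],-p[1],-1]);return T[:3,3],d/np.linalg.norm(d)
def atz(c,uv,z,T):
    o,d=ray(c,uv,T);return o+d*(z-o[2])/d[2]
def proj(c,P,T):
    q=(np.asarray(P)-T[:3,3])@T[:3,:3]
    return cv2.projectPoints((q*[1,-1,-1]).reshape(-1,3),np.zeros(3),np.zeros(3),c["mtx"],np.array(c["dist_coeffs"]))[0][:,0]
E
python3 - <<'E'
from h import *
np.set_printoptions(precision=4,suppress=True)
d=pickle.load(open("cams.pkl","rb"))
def f(n,s,u,z):
    for cam,p in(("scene",s),("side",u)):
        if p: print(n,cam,atz(d[cam],np.array(p)/1.4,z,d[cam]["world_from_camera"]))
f("long",(266,302),(367,369),.162)
f("short",(283,302),(346,367),.112)
f("headed",(253,348),(392,414),.122)
f("emptytube",(471,258),(388,236),.07)
f("fulltube",(448,182),(315,186),.158)
f("handL",(449,186),(331,191),.148)
f("handR",(465,208),(373,200),.148)
f("spray",(466,291),(478,249),.17)
f("jar",(341,259),(309,305),.075)
E
```

```text
long scene [ 0.4924 -0.2316  0.162 ]
long side [ 0.4931 -0.234   0.162 ]
short scene [ 0.4634 -0.1797  0.112 ]
short side [ 0.4631 -0.1822  0.112 ]
headed scene [ 0.5256 -0.2891  0.122 ]
headed side [ 0.5206 -0.2898  0.122 ]
emptytube scene [0.5878 0.194  0.07  ]
emptytube side [0.5813 0.1968 0.07  ]
fulltube scene [0.4556 0.2731 0.158 ]
fulltube side [0.4414 0.2795 0.158 ]
handL scene [0.4573 0.2754 0.148 ]
handL side [0.4734 0.2697 0.148 ]
handR scene [0.5352 0.2312 0.148 ]
handR side [0.556  0.2202 0.148 ]
spray scene [0.7131 0.0063 0.17  ]
spray side [0.7179 0.0002 0.17  ]
jar scene [0.4082 0.0063 0.075 ]
jar side [0.4086 0.0088 0.075 ]
```

```bash
cat >> h.py <<'E'
from scipy.spatial.transform import Rotation as Ro
def R_of(o): 
    w,x,y,z=o["tool_rot"];return Ro.from_quat([x,y,z,w]).as_matrix()
def plan(o,target,closeyaw):
    "turn (deg) first, then the tool-axis shift"
    R=R_of(o);yaw=np.degrees(np.arctan2(R[1,1],R[0,1]))
    t=(yaw-closeyaw+90)%180-90
    R2=R@Ro.from_euler('z',t,degrees=True).as_matrix()
    print("pos",o["eef_pos"].round(4),"yaw",yaw.round(2),"turn",t.round(2),"shift",(R2.T@(np.array(target)-o["eef_pos"])).round(4),"toolz",R[:,2].round(4),"q",o["q"].round(2))
E
python3 - <<'E'
from h import *
from station import bot
o=bot.get_obs();plan(o,(.513,.237,.40),59)
w=bot.read_camera("wrist");print(w["hand_eye"].round(3),w["mtx"])
E
```

```text
pos [0.289  0.6094 0.2444] yaw 64.63 turn 5.63 shift [-0.3839 -0.2041 -0.1551] toolz [-6.0e-04 -1.5e-03 -1.0e+00] q [-1.24  0.48  0.02  1.56 -0.01  1.11 -0.08]
[[-0.     0.961  0.277  0.069]
 [ 1.     0.     0.001 -0.   ]
 [ 0.001  0.277 -0.961 -0.129]
 [ 0.     0.     0.     1.   ]] [[378.18262725   0.         280.94626677]
 [  0.         378.18262725 204.45565851]
 [  0.           0.           1.        ]]
```

```bash
python3 -m inch '[[0,0,-0.035,5.6],[0,0,-0.035,0],[0,0,-0.035,0],[-0.035,-0.02,0,0],[-0.04,-0.02,0,0],[-0.04,-0.02,0,0],[-0.04,-0.02,0,0],[-0.04,-0.02,0,0],[-0.04,-0.02,0,0],[-0.04,-0.02,0,0],[-0.04,-0.02,0,0],[-0.035,-0.02,0,0]]'
python3 -m inch '[[-0.035,-0.024,0,0],[0,0,0,0],[0,0,0,0]]'
python3 - <<'E'
from h import *
from station import bot
o=bot.get_obs();plan(o,(.513,.237,.35),59)
w=bot.read_camera("wrist");pickle.dump((o,w),open("w1.pkl","wb"))
cv2.imwrite("pics/w1.png",cv2.resize(w["color"][:,:,::-1],(784,588),interpolation=cv2.INTER_CUBIC))
E
```

```text
t: 1.35
eef_pos: [0.4977, 0.2731, 0.3502]
tool_rot: [0.0, 0.268, 0.964, -0.0]
contact_force: [0.7, 0.7, 0.0]
gripper_width: 1.004
grasp_force: 0.0
t: 1.65
eef_pos: [0.5146, 0.2358, 0.3502]
tool_rot: [-0.0, 0.268, 0.963, -0.0]
contact_force: [-0.3, 0.7, -0.9]
gripper_width: 1.0
grasp_force: 0.0
pos [0.5146 0.2358 0.3502] yaw 58.87 turn -0.13 shift [0.002  0.0002 0.0002] toolz [-3.e-04  0.e+00 -1.e+00] q [-0.74  0.21  0.25  1.7  -0.05  1.24  0.54]
```

View pics/w1.png

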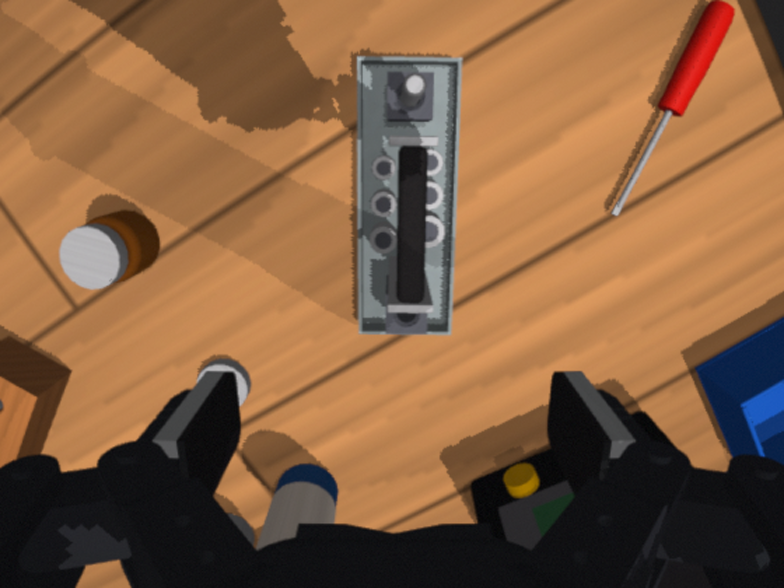

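The caddy fills the centre: empty bore at (405,317), bar top from (413,147) to (411,302), fixed punch top at (414,86), rim corners at (358,57), (462,58), (360,333) and (452,333).

```bash
cat >> h.py <<'E'
def Twrist(o,w):
    T=np.eye(4);T[:3,:3]=R_of(o);T[:3,3]=o["eef_pos"];return T@w["hand_eye"]
E
python3 - <<'E'
from h import *
o,w=pickle.load(open("w1.pkl","rb"));T=Twrist(o,w)
f=lambda n,p,z:print(n,atz(w,np.array(p)/1.4,z,T).round(4))
f("mouth",(405,317),.07)
f("barA",(413,147),.152);f("barB",(411,302),.152);f("fixed",(414,86),.158)
C=[atz(w,np.array(p)/1.4,.03,T) for p in((358,57),(462,58),(360,333),(452,333))]
print(np.mean(C,0),C)
for e in(C[0]-C[2],C[1]-C[3]):print(np.linalg.norm(e),np.degrees(np.arctan2(e[1],e[0])))
E
```

```text
mouth [0.5835 0.2049 0.07  ]
barA [0.4674 0.2778 0.152 ]
barB [0.551  0.2269 0.152 ]
fixed [0.4377 0.2959 0.158 ]
[0.50984791 0.25274632 0.03      ] [array([0.3881762 , 0.27873997, 0.03      ]), array([0.43168143, 0.34968114, 0.03      ]), array([0.58816735, 0.1555521 , 0.03      ]), array([0.63136667, 0.22701209, 0.03      ])]
0.23488659663618655 148.3683189733626
0.23435419933063184 148.4370929352802
```

```bash
python3 -m inch '[[0,0,0,7.5],[0,0,0,7.5],[0,0,0,7.5],[0,0,0,7.5]]'; python3 - <<'E'
from h import *
from station import bot
plan(bot.get_obs(),(.4928,-.233,.28),28.9)
E
```

```text
t: 2.1
eef_pos: [0.5133, 0.239, 0.35]
tool_rot: [-0.0, 0.508, 0.861, -0.0]
contact_force: [-0.5, -0.2, -0.5]
gripper_width: 1.001
grasp_force: 0.0
pos [0.5133 0.239  0.35  ] yaw 28.92 turn 0.02 shift [-0.4033 -0.246   0.0699] toolz [-7.e-04  3.e-04 -1.e+00] q [-0.8   0.21  0.31  1.7  -0.07  1.24  0.03]
```

```bash
python3 -m inch '[[-0.0403,-0.0246,0,0],[-0.0403,-0.0246,0,0],[-0.0403,-0.0246,0,0],[-0.0403,-0.0246,0,0],[-0.0403,-0.0246,0,0],[-0.0403,-0.0246,0,0],[-0.0403,-0.0246,0,0],[-0.0403,-0.0246,0,0],[-0.0403,-0.0246,0,0],[-0.0403,-0.0246,0,0],[0,0,0.035,0],[0,0,0.035,0]]'; python3 -m inch '[[0,0,0,0],[0,0,0,0]]'
python3 - <<'E'
from h import *
from station import bot
o=bot.get_obs();plan(o,(.4928,-.233,.28),28.9)
w=bot.read_camera("wrist");pickle.dump((o,w),open("w2.pkl","wb"))
cv2.imwrite("pics/w2.png",cv2.resize(w["color"][:,:,::-1],(784,588),interpolation=cv2.INTER_CUBIC))
E
```

```text
t: 3.3
eef_pos: [0.4959, -0.2352, 0.2801]
tool_rot: [0.001, 0.507, 0.862, 0.0]
contact_force: [0.3, 1.0, -0.4]
gripper_width: 0.997
grasp_force: 0.0
t: 3.5
eef_pos: [0.4954, -0.2335, 0.2805]
tool_rot: [-0.001, 0.506, 0.862, -0.0]
contact_force: [-0.1, -0.0, -0.3]
gripper_width: 0.995
grasp_force: 0.0
pos [ 0.4954 -0.2335  0.2805] yaw 29.16 turn 0.26 shift [ 0.0017 -0.0021  0.0005] toolz [-1.1e-03  3.0e-04 -1.0e+00] q [-0.2   0.26  0.64  1.85 -0.18  1.08  1.02]
```

View pics/w2.png

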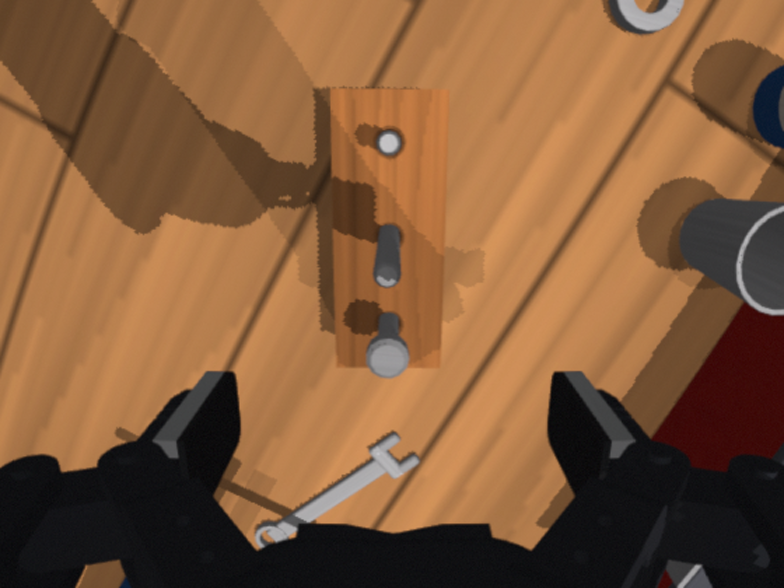

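The long punch's top is at (387,276), with the short one behind it and the headed one in front. The jaws straddle it.

```bash
python3 - <<'E'
from h import *
o,w=pickle.load(open("w2.pkl","rb"));T=Twrist(o,w)
p=atz(w,np.array((387,276))/1.4,.162,T);print(p)
a=atz(w,np.array((389,143))/1.4,.112,T);b=atz(w,np.array((388,356))/1.4,.122,T);print(a,b,np.degrees(np.arctan2(*(a-b)[1::-1])))
plan(o,(p[0],p[1],.140),29.2)
E
```

```text
[ 0.49145251 -0.2321      0.162     ]
[ 0.4618854  -0.17771453  0.112     ] [ 0.5203044 -0.2840337  0.122    ] 118.78739449615243
pos [ 0.4954 -0.2335  0.2805] yaw 29.16 turn -0.04 shift [ 0.003  -0.0027  0.1405] toolz [-1.1e-03  3.0e-04 -1.0e+00] q [-0.2   0.26  0.64  1.85 -0.18  1.08  1.02]
```

```bash
python3 -m inch '[[0.003,-0.0027,0.03,0],[0,0,0.04,0],[0,0,0.04,0],[0,0,0.0305,0],[0,0,0,0],[0,0,0,0]]'; python3 -m inch '[[0,0,0,0],[0,0,0,0],[0,0,0,0],[0,0,0,0],[0,0,0,0],[0,0,0,0],[0,0,0,0],[0,0,0,0]]' 0 60
```

```text
t: 4.15
eef_pos: [0.4924, -0.2337, 0.1416]
tool_rot: [0.001, 0.507, 0.862, 0.0]
contact_force: [0.0, 0.1, 0.2]
gripper_width: 1.002
grasp_force: 0.0
t: 4.95
eef_pos: [0.4914, -0.2337, 0.1402]
tool_rot: [0.0, 0.507, 0.862, 0.0]
contact_force: [-0.7, 0.2, 6.8]
gripper_width: 0.145
grasp_force: 58.6
```

```bash
python3 -m inch '[[0,0,-0.02,0],[0,0,-0.04,0],[0,0,-0.04,0],[0,0,-0.04,0],[0,0,-0.04,0],[0,0,-0.04,0],[0,0,0,0]]'; python3 - <<'E'
from h import *
from station import bot
plan(bot.get_obs(),(.5825,.2075,.36),58.4)
plan(bot.get_obs(),(.5825,.2075,.36),29.2)
E
```

```text
t: 5.65
eef_pos: [0.4929, -0.235, 0.3647]
tool_rot: [0.004, 0.508, 0.862, 0.001]
contact_force: [-0.5, 0.4, -1.2]
gripper_width: 0.146
grasp_force: 58.9
pos [ 0.4929 -0.235   0.3647] yaw 29.0 turn -29.4 shift [0.1556 0.4238 0.0046] toolz [ 0.0085 -0.0019 -1.    ] q [-0.24  0.18  0.67  1.75 -0.12  1.25  0.97]
pos [ 0.4929 -0.235   0.3647] yaw 29.0 turn -0.2 shift [0.3426 0.2941 0.0046] toolz [ 0.0085 -0.0019 -1.    ] q [-0.24  0.18  0.67  1.75 -0.12  1.25  0.97]
```

```bash
python3 -m inch '[[0,0,0,-7.35],[0,0,0,-7.35],[0,0,0,-7.35],[0,0,0,-7.35],[0.0156,0.04,0,0],[0.0156,0.04,0,0],[0.0156,0.04,0,0],[0.0156,0.04,0,0],[0.0156,0.04,0,0],[0.0156,0.04,0,0],[0.0156,0.04,0,0],[0.0156,0.04,0,0]]'
python3 -m inch '[[0.0156,0.04,0,0],[0.0156,0.04,0,0],[0,0.02,0,0],[0,0,0,0],[0,0,0,0],[0,0,0,0]]'
python3 - <<'E'
from h import *
from station import bot
o=bot.get_obs();plan(o,(.5825,.2075,.26),58.4)
E
```

```text
t: 6.85
eef_pos: [0.5515, 0.106, 0.3582]
tool_rot: [-0.001, 0.272, 0.962, -0.001]
contact_force: [0.7, 0.1, -2.3]
gripper_width: 0.142
grasp_force: 58.9
t: 7.45
eef_pos: [0.5777, 0.2041, 0.359]
tool_rot: [-0.0, 0.273, 0.962, -0.001]
contact_force: [-0.5, -0.8, -1.9]
gripper_width: 0.148
grasp_force: 59.0
pos [0.5777 0.2041 0.359 ] yaw 58.31 turn -0.09 shift [-0.0024  0.0055  0.099 ] toolz [-0.0013 -0.0012 -1.    ] q [-0.7   0.3   0.33  1.58 -0.1   1.28  0.67]
```

```bash
python3 -m inch '[[-0.0024,0.0055,0,0],[0,0,0.034,0],[0,0,0.035,0],[0,0,0.035,0],[0,0,0.03,0],[0,0,0,0],[0,0,0,0],[0,0,0,0]]'
python3 - <<'E'
from h import *
from station import bot
o=bot.get_obs();plan(o,(.5825,.2075,.215),58.4)
d={n:bot.read_camera(n) for n in("scene","side","wrist")};pickle.dump((o,d),open("w3.pkl","wb"))
im=[]
for n in d:
    c=d[n];T=Twrist(o,c) if n=="wrist" else c["world_from_camera"]
    u,v=proj(c,[.5825,.2075,.09],T)[0].astype(int);u=min(max(u,65),495);v=min(max(v,90),330);print(n,u-65,v-90)
    im.append(cv2.resize(c["color"][v-90:v+90,u-65:u+65,::-1],None,fx=2,fy=2,interpolation=cv2.INTER_CUBIC))
cv2.imwrite("pics/w3.png",cv2.hconcat(im))
E
```

```text
t: 8.25
eef_pos: [0.5844, 0.2095, 0.2281]
tool_rot: [0.001, 0.272, 0.962, 0.001]
contact_force: [-0.1, 0.1, -0.3]
gripper_width: 0.147
grasp_force: 59.0
pos [0.5844 0.2095 0.2281] yaw 58.39 turn -0.01 shift [ 0.0006 -0.0027  0.0131] toolz [ 0.0033  0.0016 -1.    ] q [-0.67  0.41  0.3   1.73 -0.14  1.02  0.7 ]
scene 273 85
side 211 70
wrist 211 103
```

View pics/w3.png

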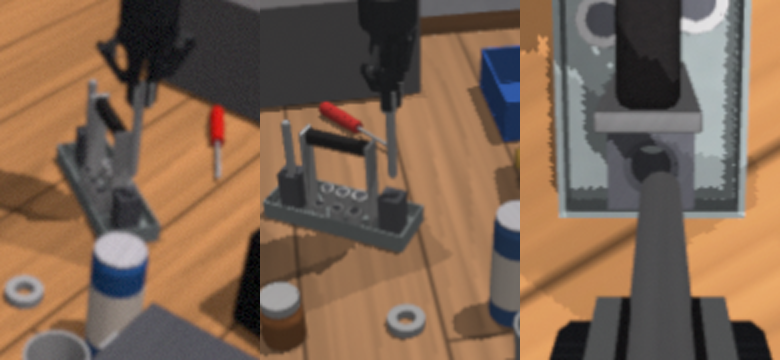

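In the wrist view (right panel) the bore centre is near (654,166) and the rod tip near (658,178), hanging just above and a little short of it.

```bash
python3 - <<'E'
from h import *
o,d=pickle.load(open("w3.pkl","rb"));w=d["wrist"];T=Twrist(o,w);R=R_of(o)
m=atz(w,(278,186),.07,T);t=atz(w,(280,192),.1,T)
tip=o["eef_pos"]+R[:,2]*.128
print("mouth",m,"tip",t,"tip expected",tip)
print("tool delta seen",R.T@(m-t)," vs expected tip",R.T@(m-tip))
for n in("wrist","scene","side"):
    c=d[n];TT=T if n=="wrist" else c["world_from_camera"]
    off=np.array({"wrist":(211,103),"scene":(273,85),"side":(211,70)}[n]);x0={"scene":0,"side":260,"wrist":520}[n]
    print(n,(proj(c,[tip,m,[.5825,.2075,.07]],TT)-off)*2+[x0,0])
E
```

```text
mouth [0.58236069 0.208357   0.07      ] tip [0.58076048 0.21117429 0.1       ] tip expected [0.58477933 0.20971045 0.10009746]
tool delta seen [-0.00277873 -0.00165339  0.03000071]  vs expected tip [ 0.00141132 -0.00251334  0.03008704]
wrist [[660.45455058 189.6074263 ]
 [654.         166.        ]
 [652.31863677 167.41919676]]
scene [[133.90855713 175.5706073 ]
 [130.07798136 192.56870902]
 [129.78500514 192.86883698]]
side [[392.77530547 175.15045007]
 [391.88090131 192.41242987]
 [392.05388214 192.7450817 ]]
```

```bash
python3 -m inch '[[0,-0.002,0.01,0],[0,0,0.011,0],[0,0,0,0],[0,0,0,0],[0,0,0,0]]'
python3 - <<'E'
from h import *
from station import bot
o=bot.get_obs();plan(o,(.5824,.2082,.2),58.4)
w=bot.read_camera("wrist");pickle.dump((o,w),open("w4.pkl","wb"))
T=Twrist(o,w);tip=o["eef_pos"]+R_of(o)[:,2]*.128
u0,v0=240,150
print(tip,(proj(w,[tip,[.5824,.2082,.07]],T)-[u0,v0])*8)
cv2.imwrite("pics/w4.png",cv2.resize(w["color"][v0:v0+70,u0:u0+80,::-1],None,fx=8,fy=8,interpolation=cv2.INTER_CUBIC))
E
```

```text
t: 8.9
eef_pos: [0.582, 0.2077, 0.2048]
tool_rot: [0.0, 0.272, 0.962, 0.0]
contact_force: [-0.2, -0.3, -1.7]
gripper_width: 0.152
grasp_force: 58.9
pos [0.582  0.2077 0.2048] yaw 58.43 turn 0.03 shift [-0.0001  0.0006  0.0048] toolz [ 1.e-04  0.e+00 -1.e+00] q [-0.67  0.43  0.3   1.76 -0.15  0.98  0.71]
[0.58197798 0.20773052 0.07681711] [[329.83848077 382.43695182]
 [336.718066   363.95184076]]
```

View pics/w4.png

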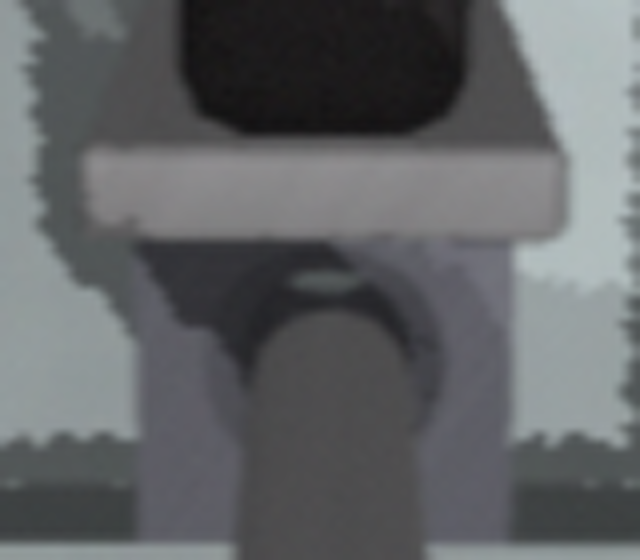

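Chamfer circle centre is about (326,366) and the rod is centred at u=332. It is aligned within 1 mm, so I'll insert slowly.

```bash
python3 -m inch '[[-0.0005,-0.0005,0.003,0],[0,0,0.004,0],[0,0,0.004,0],[0,0,0.004,0],[0,0,0.004,0],[0,0,0,0]]'
```

```text
t: 9.55
eef_pos: [0.5816, 0.2069, 0.185]
tool_rot: [-0.0, 0.272, 0.962, -0.0]
contact_force: [0.4, -0.1, -1.9]
gripper_width: 0.143
grasp_force: 59.0
```

```bash
python3 -m inch '[[0,0,0.005,0],[0,0,0.005,0],[0,0,0.005,0],[0,0,0.005,0],[0,0,0.005,0],[0,0,0.005,0],[0,0,0.005,0],[0,0,0.005,0],[0,0,0,0]]'; python3 -m inch '[[0,0,0.002,0],[0,0,0.002,0],[0,0,0,0]]'
```

```text
t: 10.45
eef_pos: [0.5816, 0.2069, 0.1449]
tool_rot: [-0.0, 0.272, 0.962, -0.0]
contact_force: [-0.0, -0.6, -1.8]
gripper_width: 0.142
grasp_force: 59.0
t: 10.75
eef_pos: [0.5819, 0.207, 0.1416]
tool_rot: [-0.0, 0.272, 0.962, -0.0]
contact_force: [-0.3, -0.2, -2.4]
gripper_width: 0.143
grasp_force: 59.0
```

```bash
python3 -m inch '[[0,0,0.002,0],[0,0,0.001,0],[0,0,0,0]]'; python3 -m inch '[[0,0,0.001,0],[0,0,0.001,0],[0,0,0,0]]'; python3 -m inch '[[0,0,0.001,0],[0,0,0,0]]'
```

```text
t: 11.05
eef_pos: [0.5819, 0.207, 0.1386]
tool_rot: [-0.0, 0.272, 0.962, -0.0]
contact_force: [-0.5, -0.6, -1.7]
gripper_width: 0.146
grasp_force: 59.0
t: 11.35
eef_pos: [0.5819, 0.207, 0.1366]
tool_rot: [-0.0, 0.272, 0.962, -0.0]
contact_force: [0.4, 0.5, -1.4]
gripper_width: 0.147
grasp_force: 59.0
t: 11.55
eef_pos: [0.5823, 0.2071, 0.1363]
tool_rot: [0.0, 0.272, 0.962, 0.0]
contact_force: [-1.1, -0.2, 2.6]
gripper_width: 0.145
grasp_force: 59.5
```

It touched the floor at the expected height. Releasing and rising.

```bash
python3 -m inch '[[0,0,0,0],[0,0,0,0],[0,0,0,0],[0,0,0,0],[0,0,0,0]]' 0.06; python3 -m inch '[[0,0,-0.02,0],[0,0,-0.04,0],[0,0,-0.04,0],[0,0,-0.04,0],[0,0,0,0],[0,0,0,0]]'
python3 - <<'E'
from h import *
from station import bot
o=bot.get_obs();plan(o,(.5098,.2527,.27),58.4)
w=bot.read_camera("wrist");pickle.dump((o,w),open("w5.pkl","wb"))
cv2.imwrite("pics/w5.png",cv2.resize(w["color"][:,:,::-1],(784,588),interpolation=cv2.INTER_CUBIC))
E
```

```text
t: 12.05
eef_pos: [0.582, 0.207, 0.1358]
tool_rot: [0.0, 0.272, 0.962, 0.0]
contact_force: [-0.4, -0.0, -1.0]
gripper_width: 0.701
grasp_force: 0.0
t: 12.65
eef_pos: [0.5824, 0.2072, 0.2767]
tool_rot: [0.001, 0.272, 0.962, 0.001]
contact_force: [-0.5, -0.1, -0.7]
gripper_width: 0.703
grasp_force: 0.0
pos [0.5824 0.2072 0.2767] yaw 58.43 turn 0.03 shift [0.0857 0.0007 0.0067] toolz [ 0.0018  0.0012 -1.    ] q [-0.68  0.36  0.32  1.68 -0.12  1.11  0.69]
```

View pics/w5.png

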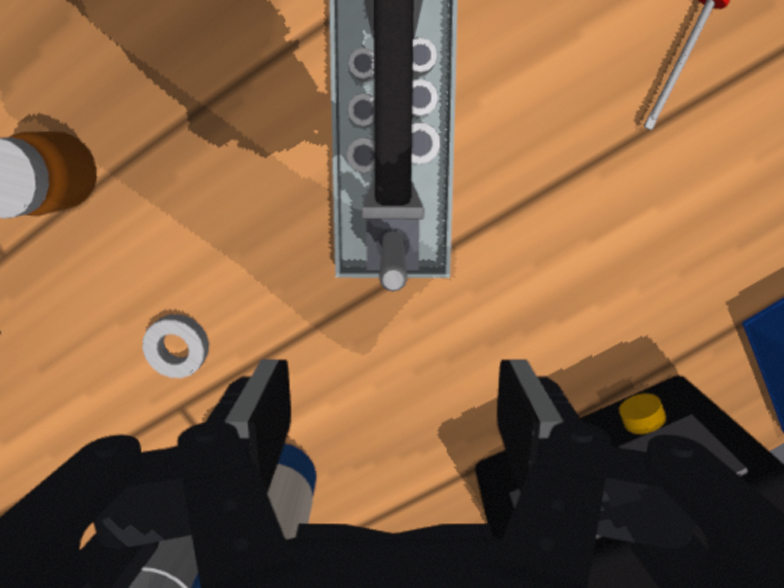

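The punch stands in the tube with its top at (393,278). The bar is in line with the jaws at u≈393.

```bash
python3 -m inch '[[0.03,0.0005,0,0],[0.03,0,0,0],[0.026,0,0,0],[0,0,0,0],[0,0,0.035,0],[0,0,0.04,0],[0,0,0.04,0],[0,0,0.026,0],[0,0,0,0],[0,0,0,0]]'
python3 - <<'E'
from h import *
from station import bot
plan(bot.get_obs(),(.5098,.2527,.136),58.4)
E
```

```text
t: 13.7
eef_pos: [0.5091, 0.2517, 0.1343]
tool_rot: [-0.0, 0.272, 0.962, -0.001]
contact_force: [-0.2, -0.5, 0.1]
gripper_width: 0.703
grasp_force: 0.0
pos [0.5091 0.2517 0.1343] yaw 58.39 turn -0.01 shift [-0.0001  0.0012 -0.0017] toolz [-0.0013 -0.0014 -1.    ] q [-0.77  0.44  0.25  1.93 -0.15  0.79  0.59]
```

```bash
python3 -m inch '[[0,0.001,-0.001,0],[0,0,0,0],[0,0,0,0],[0,0,0,0],[0,0,0,0],[0,0,0,0],[0,0,0,0],[0,0,0,0]]' 0 100; python3 -m inch '[[0,0,-0.003,0],[0,0,-0.005,0],[0,0,-0.006,0],[0,0,-0.006,0],[0,0,0,0],[0,0,0,0]]'
```

```text
t: 14.5
eef_pos: [0.5098, 0.2529, 0.1372]
tool_rot: [0.0, 0.272, 0.962, 0.0]
contact_force: [-2.8, -3.3, 7.0]
gripper_width: 0.191
grasp_force: 97.9
t: 15.1
eef_pos: [0.5096, 0.2534, 0.156]
tool_rot: [0.0, 0.272, 0.962, 0.0]
contact_force: [-0.1, -0.7, -6.8]
gripper_width: 0.193
grasp_force: 97.7
```

```bash
python3 -m inch '[[0,0,-0.005,0],[0,0,-0.01,0],[0,0,-0.01,0],[0,0,-0.012,0],[0,0,-0.012,0],[0,0,-0.012,0],[0,0,-0.01,0],[0,0,-0.006,0],[0,0,-0.004,0],[0,0,0,0],[0,0,0,0],[0,0,0,0]]'; python3 -m inch '[[0,0,0,0],[0,0,0,0],[0,0,0,0],[0,0,0,0],[0,0,0,0]]'
python3 - <<'E'
from h import *
from station import bot
o=bot.get_obs();plan(o,(.5098,.2527,.236),58.4);print(o["joint_vel"].round(3),o["torque"].round(3))
c=bot.read_camera("side");cs=bot.read_camera("scene")
f=lambda c,u,v:cv2.resize(c["color"][v:v+180,u:u+180,::-1],None,fx=2.2,fy=2.2,interpolation=cv2.INTER_CUBIC)
cv2.imwrite("pics/end.png",cv2.hconcat([f(c,180,50),f(cs,250,70)]))
E
```

```text
t: 16.3
eef_pos: [0.5092, 0.2531, 0.2362]
tool_rot: [-0.0, 0.272, 0.962, -0.0]
contact_force: [0.3, -0.2, -7.6]
gripper_width: 0.198
grasp_force: 97.9
t: 16.8
eef_pos: [0.5095, 0.2533, 0.2368]
tool_rot: [-0.0, 0.272, 0.962, 0.0]
contact_force: [0.4, -0.0, -6.8]
gripper_width: 0.19
grasp_force: 97.9
pos [0.5095 0.2533 0.2368] yaw 58.43 turn 0.03 shift [-0.0005 -0.0004  0.0008] toolz [-0.e+00  1.e-04 -1.e+00] q [-0.8   0.32  0.28  1.84 -0.1   1.    0.55]
[ 0.     0.001 -0.001 -0.     0.003  0.001 -0.004] [0.058 0.096 0.059]
```

View pics/end.png

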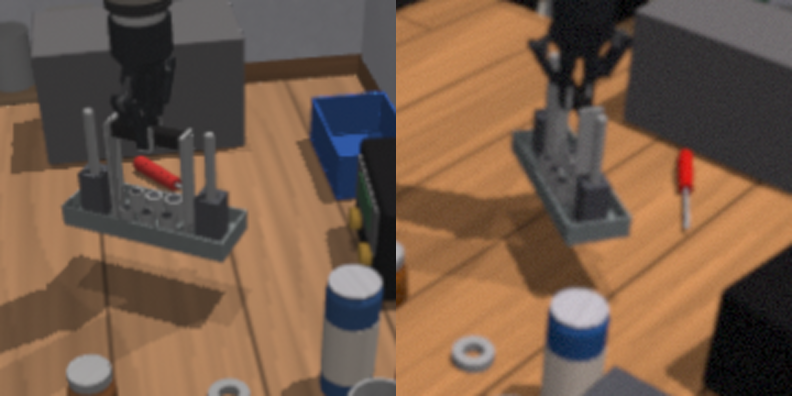

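Both punches are seated to equal height, with about 60 px exposed on each, and the caddy is clear of the bench. One quick level check against projection, then hand in.

```bash
python3 - <<'E'
from h import *
d=pickle.load(open("cams.pkl","rb"));c=d["side"]
a=np.array([np.cos(np.radians(-31.6)),np.sin(np.radians(-31.6)),0]);C=np.array([.5097,.253,.2585])
print((proj(c,[C-.085*a,C+.085*a],c["world_from_camera"])-[180,50])*2.2, "seen (90,110),(209,133)")
E
```

```text
[[ 86.74163171 108.22177394]
 [208.42960409 131.51532147]] seen (90,110),(209,133)
```

Slopes match, so the caddy is level.

```bash
python3 -c "
from station import bot
print(bot.hand_in())"
```

```text
the job is handed in; nothing more can be done
None
```

The long punch is fully home in the caddy's empty tube, and I handed the job in at about 17 s with the arm holding the caddy level by its bar handle, about 10 cm above the bench.

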